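# Walk a stuck sliding lid open with the muddler

## Robot

A 6-joint arm with a two-finger parallel gripper is mounted at the origin on a cart in front of the work surface, level with it; the furniture and walls round the work are solid. World frame = base frame: x ahead of the robot, y to its left, z up, the work surface at z = 0. Lengths are in mm, angles in rad, forces in N, time in s.
With the tool pointing down it reaches from about 300 to 775 mm from the base axis. Payload 14.6 kg.
Tool frame: the origin (TCP) lies midway between the tips of the shut fingers; the grasp point (between the pads) lies behind it (manip.grip_depth is the z of the grasp point in the tool frame, in mm); z points along the fingers, y is the line along which they close (so a half turn about z gives the same grasp; the last joint's range is limited). The gripper opens to 94 mm and grips with 3 to 60 N. Pads are 16 mm wide; open, the fingers measure 119 mm over their backs; the gripper's body (75 mm by 177 mm) begins 78 mm behind the grasp point.
Start: joints at [-1.354, 0.3, 1.521, -0, 1.321, -0.067], TCP at [153.996, -527.991, 205.446] pointing down, gripper open.
Joint ranges: [-3.03, 3.03], [-0.79, 2.21], [0.23, 2.52], [-1.04, 4.18], [0, 3.07], [-2.55, 2.55]. Speed limits (rad/s): [2.22, 2.22, 2.57, 3.14, 3.14, 3.14].

## Interface

Orientations are given as [roll, pitch, yaw] about the fixed x, y, z axes, in that order (R = Rz(yaw) Ry(pitch) Rx(roll)).
In Python, from cell import manip gives the robot as it stands.
- The arm moves only by the shell command python3 nudge.py [OPENING] [FORCE], which reads ROWS from standard input. ROWS is a JSON object whose key "moves" holds a list of rows, 1 to 5 of them, each of 6 numbers: dx, dy, dz in units of 50 mm, then a rotation vector rx, ry, rz in units of 0.1 rad; each row is the pose to reach, as a shift and turn from the pose commanded when the command began, along the tool's axes at that moment; what a row does not reach only later rows make up. A row lasts 1/10 s, in which the tool goes at most 50 mm and 0.15 rad, less where a joint would pass 70% of its speed; a pose out of reach is approached as far as the arm can. OPENING is the finger opening in mm, set as the command begins (- or left out keeps the last). The fingers move at their own pace and stop on an object; FORCE is the grip in N (left out, the last holds). Time passes only in rows, so rows that do not move let the fingers close. It prints the time, the measured TCP pose, the force, the opening and the grip force at its end. Input that does not fit is refused with a message, and nothing moves.
- manip.read_state(): the state, without advancing time (a new reading comes with each control period).
- manip.camera(name): name is "side" or "top"; returns (picture, depth): 384x512x3 uint8, red, green, blue; 384x512 float32, mm along the optical axis (not along the pixel's ray), 0 where there is no reading.
- manip.camera_info(name): a dict with "K" (3x3 intrinsics, pixels), "dist" ([k1, k2, p1, p2, k3] as OpenCV has them; the pictures are not rectified), "rvec" (rotation vector, rad) and "tvec" (3), from world to camera coordinates, as OpenCV has them. Camera axes: x right, y down, z forward; pixel columns grow to the right and rows downward; lengths in mm; the calibration is good to about 2 mm. A picture is of the moment at which its call begins. camera_info takes no time and is no camera call.
- manip.sign_off(): hands the job in; it is judged then, once.
The state is a dict: "clock": time; "joints": joint angles; "qd": joint speeds; "effort": joint torques, N m; "eef_pos": TCP position; "eef_rot": TCP orientation; "wrist_force": force on the tool from outside, world axes, zero at the start; "moment": the same for the moment, N m; "finger_gap": finger opening in mm; "finger_force": force on a finger pad.
Only numpy, scipy, OpenCV 4.12 (cv2) and the standard library are available. Lean on these libraries where they do the work, as an engineer would, in place of code of your own. Each camera call takes 0.05 s, during which the arm holds its last target. There are 200 camera calls.

## Task

The short, wide sliding lid of the wooden bar box has stuck in its grooves. Take the muddler from its rest and, using it as a mallet, tap the lid's two raised blocks lightly by turns, one side then the other, working the lid back away from you until both its ends lie against the box's back wall. Then lay the muddler back in its rest; touch the lid with nothing but the muddler, and leave the mug, timer, shaker cap, pepper mill and spice jar where they stand.

Things in the scene. Friction and masses are not known exactly. Their poses are not given: they have to be found in the camera images.
- bar_box: Fixed mid-brown wooden box, 190 mm deep (x), 308 wide (y), 58 high at sides and back, 44 at the front. Origin on the worktop, 105 mm behind its front face, midway across; +x to its back wall, away from the robot, +y left. Front half: open compartment with bottle stoppers; rear half: deck. Side grooves (284 mm between their walls) hold the lid's ends under 8 mm wide lips, tops at z = 58.5 mm.
- stop (a point): Middle of the front face of the box's back wall (70 mm behind the box origin, z = 45 mm), the stop for the lid; axes as the box's.
- lid: Pale wooden lid, 90 mm deep (x, +x to the back), 281 wide (y), 10 thick, about 0.45 kg, loose in the grooves (1.5 mm play at each end); origin centre of its underside, 40 mm up. It starts 50 to 65 mm from the stop. Slides with a few newtons, but a push on one end only cocks it, up to 0.045 rad either way, then it binds however hard it is pushed; tapping the other end frees it.
- lid_left_block (a point): Centre of the front (robot-facing) face of the lid's left (+y) block, where to tap, 80 mm above the worktop. The two blocks are 22 mm deep, 36 mm wide and rise 45 mm above the lid's top (to z = 95 mm), at y = +110 and -110 mm on the lid. A tap moves that end 10 to 25 mm, till it leads by 12 mm or so, and the other end little.
- lid_right_block (a point): The same on the right (-y) block.
- lid_left_corner (a point): Left end of the lid's rear edge: 45 mm behind the lid's origin, 135 mm to its left, at half thickness. It reaches the stop's x (in the box's frame) when fully home.
- lid_right_corner (a point): The same at the right end.
- muddler: Gold bar muddler, 204 mm long, 190 g: a round shaft 24 mm in diameter with a head 36 mm in diameter over the last 40 mm. Origin at the centre of the head's end face; its own z runs along its length from the head end to the tail. It lies level in the rest, head away from the robot.
- muddler_middle (a point): Middle of the muddler's length, on its axis (102 mm from either end), where to grip it across.
- tool_rest: Small mid-brown wooden rest fixed to the worktop, 130 mm (x) by 64 mm (y), with two upright V-notched cheeks 10 mm thick at x = +50 and -50 mm, tops at 62 mm and each about 64 mm wide; origin on the worktop at its centre. The muddler lies in the notches along x, its head at +x.
- rest_middle (a point): Where the middle of the muddler lies in the rest: midway between the cheeks, 54 mm above the worktop.
- copper_mug: Copper mug, 86 mm in diameter with a handle (119 mm overall), 83 mm high, standing before the box between the lines of the two blocks; origin under it at the worktop. Leave it.
- kitchen_timer: Round red and white wind-up timer, 64 mm across, 56 mm high, beside the rest; origin at the centre of its underside. Leave it.
- shaker_cap: Gold shaker cap, a plain round cup upside down, 49 mm across, 41 mm high, beside the rest; origin at the centre of its underside. Leave it.
- pepper_mill: Copper and black pepper mill, 53 mm across, 125 mm high, before the near end of the rest; origin at the centre of its underside. Leave it.
- spice_jar: Spice jar with a dark cap, 44 mm across, 105 mm high, before the near end of the rest, beside the pepper mill; origin at the centre of its underside. Leave it.

How it is judged:
By the outcome, as a careful person would: the job done as asked, in the order asked, and still so for the second after the job is handed in, with the robot touching nothing.
It also fails if it takes over 72 s, if anything falls off the work surface, if the arm or the gripper's body presses on something with over 40 N, if the wrist force passes 120 N, or if a joint passes its speed limit or range.

## Working session

There is one attempt and no reset: what is moved stays moved. The work goes in short steps, Python scripts to look and compute and a shell command to move; the robot and the scene stay as the last step left them, time stands still between calls to the robot, and variables do not carry over. Pictures are saved under pics/ and viewed, at most 10 in all, crops included, and the job is handed in when it is done.

```bash
ls; mkdir -p pics
python3 - <<'E'
from cell import manip
import cv2,numpy as np
for n in("top","side"):
    p,d=manip.camera(n); cv2.imwrite(f"pics/{n}0.png",p[:,:,::-1]); np.savez(f"{n}0.npz",p=p,d=d)
    i=manip.camera_info(n); print(n,{k:np.round(v,4).tolist() for k,v in i.items()})
print(manip.grip_depth,manip.read_state())
E
```

```text
cell.py
nudge.py
pics
top {'K': [[424.1636, 0.0, 254.9752], [0.0, 424.1636, 198.7043], [0.0, 0.0, 1.0]], 'dist': [-0.1351, 0.0, 0.0, 0.0, 0.0], 'rvec': [2.1149, -2.1476, 0.1853], 'tvec': [-1.9856, 607.3714, 1035.0578]}
side {'K': [[391.1312, 0.0, 262.0356], [0.0, 391.1312, 195.5934], [0.0, 0.0, 1.0]], 'dist': [-0.0413, 0.0, 0.0, 0.0, 0.0], 'rvec': [0.5877, -2.5744, 1.2748], 'tvec': [537.5511, 237.5111, 813.4857]}
-18.8 {'clock': 0.1, 'joints': array([-1.35356831e+00,  3.00403996e-01,  1.52152687e+00, -3.30945772e-05,
        1.32071697e+00, -6.66132742e-02]), 'qd': array([-0.00243298, -0.00087618, -0.00253558,  0.00072135,  0.0007781 ,
        0.00083534]), 'effort': array([-2.61201569e-05, -5.32643509e+01, -3.53286195e+01,  7.08928099e-02,
        2.34254653e-02, -4.97758651e-05]), 'eef_pos': array([ 153.95393559, -527.75880451,  204.94607567]), 'eef_rot': array([-3.14053767e+00, -3.82520849e-05,  2.83849475e-01]), 'wrist_force': array([-0.55318832, -0.64413953,  0.59034922]), 'moment': array([ 0.03578144,  0.03997793, -0.02174698]), 'finger_force': 0.0, 'finger_gap': 94.32970675917615}
```

View pics/top0.png

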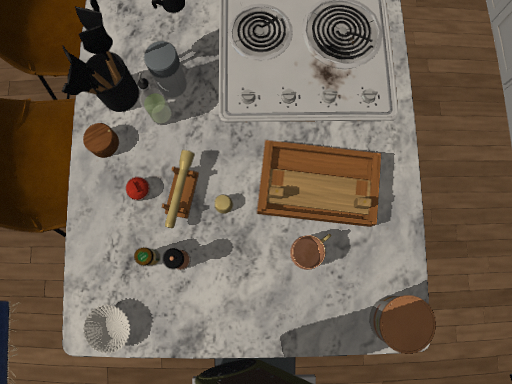

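View pics/side0.png

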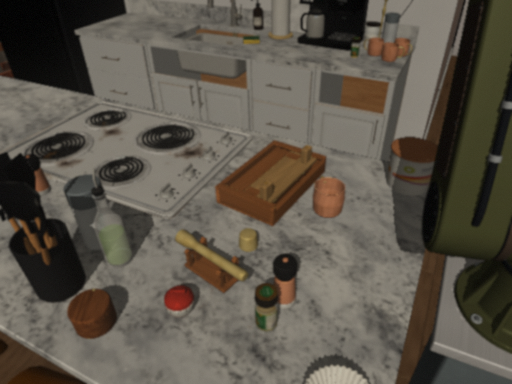

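The top view shows the muddler running from its head at about (186,155) to its tail at (171,224). The box is centred near (320,182), with blocks at (278,192) and (363,202). The mug is at (308,252), timer (137,188), cap (223,204), mill (174,258) and jar (144,257). Next I'll enlarge both views.

```bash
cat > h.py <<'E'
import cv2,numpy as np
from cell import manip
def cam(n):
    i=manip.camera_info(n); K=np.array(i["K"],float);D=np.array(i["dist"],float);R=cv2.Rodrigues(np.array(i["rvec"],float))[0];t=np.array(i["tvec"],float).ravel()
    return K,D,R,t
def ray(n,uv):
    K,D,R,t=cam(n); q=cv2.undistortPoints(np.array(uv,float).reshape(-1,1,2),K,D).reshape(-1,2)
    d=np.c_[q,np.ones(len(q))]@R; return -R.T@t,d
def plane(n,uv,z):
    c,d=ray(n,uv); return c+d*((z-c[2])/d[:,2])[:,None]
def tri(uvt,uvs):
    P=[];q=[]
    for n,uv in(("top",uvt),("side",uvs)):
        K,D,R,t=cam(n);P.append(np.c_[R,t]);q.append(cv2.undistortPoints(np.array(uv,float).reshape(-1,1,2),K,D).reshape(-1,2).T)
    X=cv2.triangulatePoints(P[0],P[1],q[0],q[1]);return (X[:3]/X[3]).T
E
python3 - <<'E'
import cv2
a=cv2.imread("pics/top0.png");b=cv2.imread("pics/side0.png")
cv2.imwrite("pics/topc.png",cv2.resize(a[130:280,120:390],None,fx=2.96,fy=2.96,interpolation=2))
cv2.imwrite("pics/sidec.png",cv2.resize(b[130:330,150:360],None,fx=3,fy=3,interpolation=2))
E
```

```text
(no output)
```

View pics/topc.png

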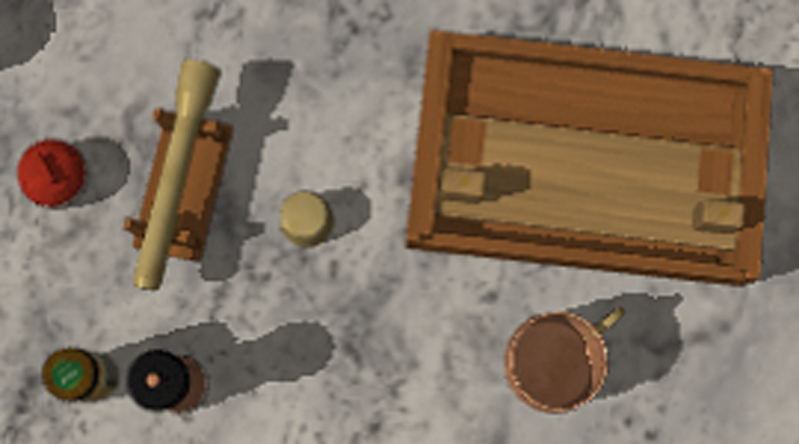

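View pics/sidec.png

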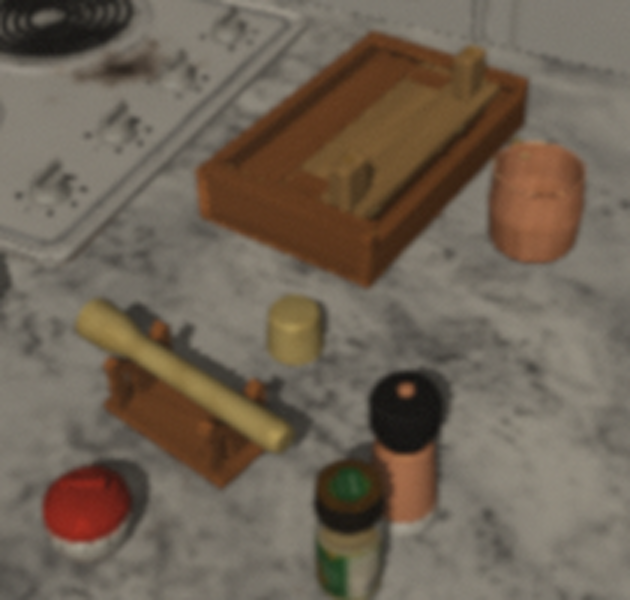

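The enlarged views show these crop pixels:

| Feature | Top crop | Side crop |
|---|---|---|
| Box back-left corner | (435,32) | – |
| Box back-right corner | (770,68) | – |
| Box front-left corner | (408,245) | – |
| Box front-right corner | (757,282) | – |
| Left block top | (463,182) | (352,160) |
| Right block top | (718,215) | (470,52) |
| Muddler, head to tail | (201,62) to (148,287) | (88,318) to (283,436) |

```bash
cat > m.py <<'E'
from h import *
np.set_printoptions(precision=1,suppress=True)
T=lambda l:np.array(l,float)/2.96+[120,130]-.33
S=lambda l:np.array(l,float)/3+[150,130]-.33
print("box corners z58",*plane("top",T([(435,32),(770,68)]),58),"front z44",*plane("top",T([(408,245),(757,282)]),44))
print("box back L, back R, front L tri",tri(T([(435,32),(770,68)]),S([(200,175)  ,(200,175)])),)
print("tri blocks L,R",tri(T([(463,182),(718,215)]),S([(352,160),(470,54)])))
print("plane95 L",plane("top",T([(444,167),(484,170),(482,198),(443,196)]),95),"R",plane("top",T([(697,200),(741,204),(738,231),(695,228)]),95))
print("mug z83",plane("top",T([(557,362)]),83),"timer",plane("top",T([(52,172)]),45),"cap",plane("top",T([(306,217)]),41),"mill",plane("top",T([(160,380)]),115),"jar",plane("top",T([(70,373)]),105))
# muddler masks
seg={}
for n,(x0,y0,x1,y1) in(("top",(160,145,196,232)),("side",(172,226,250,284))):
    p=np.load(f"{n}0.npz")["p"]; h=cv2.cvtColor(p,cv2.COLOR_RGB2HSV); m=np.zeros(h.shape[:2],np.uint8)
    m[y0:y1,x0:x1]=cv2.inRange(h,(19,75,60),(35,255,255))[y0:y1,x0:x1]
    k,l,s,c=cv2.connectedComponentsWithStats(m); b=1+np.argmax(s[1:,4]); ys,xs=np.nonzero(l==b)
    q=np.c_[xs,ys].astype(float); f=cv2.fitLine(q.astype(np.float32),cv2.DIST_L2,0,.01,.01).ravel()
    t=(q-f[2:])@f[:2]; print(n,s[b],f,"ends",f[2:]+t.min()*f[:2],f[2:]+t.max()*f[:2])
    seg[n]=np.array([f[2:]+t.min()*f[:2],f[2:]+t.max()*f[:2]])
    if n=="top": seg[n]=seg[n][np.argsort(seg[n][:,1])]
    else: seg[n]=seg[n][np.argsort(seg[n][:,0])]
e=tri(seg["top"],seg["side"]); print("muddler head,tail",e,np.linalg.norm(e[0]-e[1]),"plane54",plane("top",seg["top"],54))
E
python3 m.py
```

```text
box corners z58 [760.8 -44.2  58. ] [ 724.5 -342.3   58. ] front z44 [572.8 -17.3  44. ] [ 535.1 -321.8   44. ]
box back L, back R, front L tri [[ 762.7  -45.1   47.4]
 [ 919.8 -423.4 -275.3]]
tri blocks L,R [[ 616.   -64.2   96.4]
 [ 586.  -276.6   97.4]]
plane95 L [[631.  -48.1  95. ]
 [628.  -81.5  95. ]
 [604.2 -79.2  95. ]
 [606.4 -46.7  95. ]] R [[ 599.7 -260.    95. ]
 [ 595.8 -297.4   95. ]
 [ 572.9 -293.4   95. ]
 [ 576.  -256.9   95. ]]
mug z83 [[ 467.6 -138.6   83. ]] timer [[642.5 297.   45. ]] cap [[599.3  71.5  41. ]] mill [[456.3 184.  115. ]] jar [[462.8 260.2 105. ]]
top [165 150  29  78 721] [  0.2  -1.  178.5 187. ] ends [168.4 227.1] [187.7 150.4]
side [175 230  74  51 918] [  0.8   0.5 210.4 254.6] ends [176.5 233.1] [246.3 277.5]
muddler head,tail [[739.7 163.9  58.8]
 [534.7 209.6  53.4]] 210.07824364255998 plane54 [[738.5 163.4  54. ]
 [537.  210.4  54. ]]
```

```bash
cat > d.py <<'E'
import sys,numpy as np
from scipy.spatial.transform import Rotation as Ro
from cell import manip
s=manip.read_state(); x,y,z,yaw=map(float,sys.argv[1:5])  # grasp-point target
R=Ro.from_euler("xyz",s["eef_rot"]); g=s["eef_pos"]+R.apply([0,0,manip.grip_depth])
W=Ro.from_euler("xyz",[np.pi,0,yaw])
dt=np.array([x,y,z])+W.apply([0,0,-manip.grip_depth])-s["eef_pos"]
print("t",s["clock"],"grasp",g.round(1),"rot",s["eef_rot"].round(3),"F",s["wrist_force"].round(1),"gap",round(s["finger_gap"],1))
print("delta",R.inv().apply(dt).round(1),(R.inv()*W).as_rotvec().round(3))
E
python3 d.py 637.5 187 170 -0.223
```

```text
t 0.1 grasp [ 154.  -527.8  223.7] rot [-3.141 -0.     0.284] F [-0.6 -0.6  0.6] gap 94.3
delta [ 664.4 -550.7   54.4] [-0.001  0.     0.507]
```
Steps per row: total 863mm → 18 rows of (37,-30.6). Use commands: delta in tool frame at that moment; tool rotates, so next command recomputed. Do translation first without rotation for simplicity: rows (37,-30.6,0). 3 commands of 5 rows then remaining.

Units first: shifts go in units of 50 mm and turns go in units of 0.1 rad. So 37 mm is 0.74, 185 mm is 3.7.

```bash
echo '{"moves": [[0.74, -0.62, 0, 0, 0, 0], [1.48, -1.22, 0, 0, 0, 0], [2.22, -1.84, 0, 0, 0, 0], [2.96, -2.44, 0, 0, 0, 0], [3.7, -3.06, 0, 0, 0, 0]]}' | python3 nudge.py 60 && echo '{"moves": [[0.74, -0.62, 0, 0, 0, 0], [1.48, -1.22, 0, 0, 0, 0], [2.22, -1.84, 0, 0, 0, 0], [2.96, -2.44, 0, 0, 0, 0], [3.7, -3.06, 0, 0, 0, 0]]}' | python3 nudge.py && echo '{"moves": [[0.74, -0.62, 0, 0, 0, 0], [1.48, -1.22, 0, 0, 0, 0], [2.22, -1.84, 0, 0, 0, 0], [2.96, -2.44, 0, 0, 0, 0], [3.7, -3.06, 0, 0, 0, 0]]}' | python3 nudge.py; python3 d.py 637.5 187 170 -0.223
```

```text
clock: 0.6
eef_pos: [289.3, -327.6, 205.3]
eef_rot: [-3.141, 0.0, 0.283]
wrist_force: [0.9, 0.0, -1.0]
finger_gap: 60.8
finger_force: 0.0
clock: 1.1
eef_pos: [424.2, -128.8, 205.5]
eef_rot: [3.141, -0.0, 0.284]
wrist_force: [0.4, -1.3, 0.3]
finger_gap: 59.8
finger_force: 0.0
clock: 1.6
eef_pos: [559.0, 70.0, 205.2]
eef_rot: [-3.142, 0.0, 0.284]
wrist_force: [0.0, -1.2, 0.4]
finger_gap: 60.0
finger_force: 0.0
t 1.6 grasp [559.  70. 224.] rot [-3.142  0.     0.284] F [ 0.  -1.2  0.4] gap 60.0
delta [108.2 -90.3  53.9] [0.    0.    0.507]
```

Converted, 108 mm is 2.16, -90 mm is -1.8, 0.507 rad is 5.07.

```bash
echo '{"moves": [[0.54, -0.44, 0.28, 0, 0, 1.27], [1.08, -0.9, 0.54, 0, 0, 2.54], [1.62, -1.36, 0.8, 0, 0, 3.8], [2.16, -1.8, 1.08, 0, 0, 5.07], [2.16, -1.8, 1.08, 0, 0, 5.07]]}' | python3 nudge.py; python3 d.py 637.5 187 56 -0.223
```

```text
clock: 2.1
eef_pos: [636.6, 187.4, 147.6]
eef_rot: [3.14, 0.004, -0.225]
wrist_force: [-1.4, -0.2, -0.0]
finger_gap: 59.8
finger_force: 0.0
t 2.1 grasp [636.7 187.5 166.4] rot [ 3.14   0.004 -0.225] F [-1.4 -0.2 -0. ] gap 59.8
delta [  1.5   0.  110.4] [ 0.002  0.004 -0.002]
```

Run:
```python
from h import *
ims=[]
for n,(x0,y0,x1,y1) in(("top",(110,120,310,270)),("side",(130,150,330,300))):
    p,d=manip.camera(n); ims.append(cv2.resize(p[y0:y1,x0:x1,::-1],None,fx=2,fy=2,interpolation=2))
cv2.imwrite("pics/c1.png",np.hstack(ims))
```

```text
(no output)
```

View pics/c1.png

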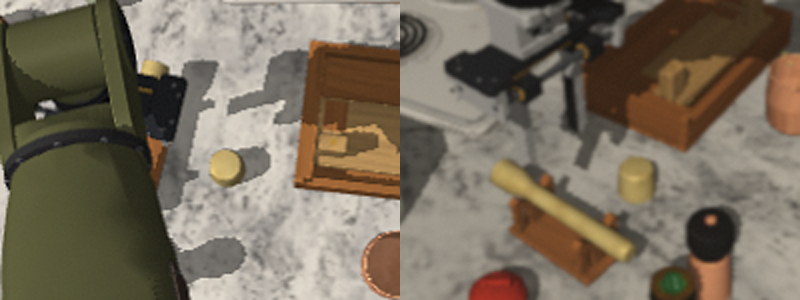

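The gripper stands above the muddler: left finger at side-half pixel (570,105), muddler from (510,180) to (625,250), and the path down is clear. Descending now, then closing.

Converted, 111 mm is 2.22, 1 mm is 0.02.

```bash
echo '{"moves": [[0.02, 0, 0.7, 0, 0, 0], [0.02, 0, 1.4, 0, 0, 0], [0.02, 0, 1.9, 0, 0, 0], [0.02, 0, 2.22, 0, 0, 0], [0.02, 0, 2.22, 0, 0, 0]]}' | python3 nudge.py && python3 d.py 637.5 187 55 -0.223
```

```text
clock: 2.7
eef_pos: [636.9, 183.5, 39.3]
eef_rot: [3.141, 0.002, -0.223]
wrist_force: [0.5, 0.4, 0.0]
finger_gap: 60.0
finger_force: 0.0
t 2.7 grasp [637.  183.5  58.1] rot [ 3.141e+00  2.000e-03 -2.230e-01] F [0.5 0.4 0. ] gap 60.0
delta [-0.2 -3.5  3.1] [ 0.001  0.002 -0.   ]
```

Converted, -3 mm is -0.06, 2 mm is 0.04.

```bash
echo '{"moves": [[0, -0.06, 0.04, 0, 0, 0], [0, -0.06, 0.04, 0, 0, 0]]}' | python3 nudge.py && python3 d.py 637.5 187 55 -0.223
```

```text
clock: 2.9
eef_pos: [639.2, 187.7, 40.1]
eef_rot: [-3.14, -0.002, -0.223]
wrist_force: [0.5, -0.2, -0.3]
finger_gap: 59.9
finger_force: 0.0
t 2.9 grasp [639.1 187.7  58.9] rot [-3.14e+00 -2.00e-03 -2.23e-01] F [ 0.5 -0.2 -0.3] gap 59.9
delta [-1.5  1.1  3.9] [-0.001 -0.002  0.   ]
```

Converted, 3 mm is 0.06.

```bash
echo '{"moves": [[0, 0, 0.06, 0, 0, 0], [0, 0, 0.06, 0, 0, 0]]}' | python3 nudge.py 60 60 && echo '{"moves": [[0, 0, 0, 0, 0, 0], [0, 0, 0, 0, 0, 0], [0, 0, 0, 0, 0, 0], [0, 0, 0, 0, 0, 0], [0, 0, 0, 0, 0, 0]]}' | python3 nudge.py 10 60 && python3 d.py 637.5 187 55 -0.223
```

```text
clock: 3.1
eef_pos: [638.5, 187.5, 35.8]
eef_rot: [-3.141, -0.0, -0.223]
wrist_force: [-0.2, 0.8, 0.7]
finger_gap: 60.3
finger_force: 0.0
clock: 3.6
eef_pos: [638.3, 186.6, 35.5]
eef_rot: [3.14, 0.0, -0.223]
wrist_force: [-8.7, -24.8, 9.2]
finger_gap: 23.5
finger_force: 14.6
t 3.6 grasp [638.3 186.6  54.3] rot [ 3.14   0.    -0.223] F [ -8.7 -24.8   9.2] gap 23.5
delta [-0.8 -0.2 -0.7] [ 0.002  0.    -0.   ]
```

Converted, 2 mm is 0.04, 1 mm is 0.02.

```bash
echo '{"moves": [[0, 0.02, 0, 0, 0, 0], [0, 0.04, 0, 0, 0, 0], [0, 0.04, 0, 0, 0, 0]]}' | python3 nudge.py && echo '{"moves": [[0, 0, 0, 0, 0, 0], [0, 0, 0, 0, 0, 0]]}' | python3 nudge.py
```

```text
clock: 3.9
eef_pos: [638.2, 185.9, 35.7]
eef_rot: [-3.141, -0.001, -0.223]
wrist_force: [2.1, 4.2, 1.7]
finger_gap: 22.8
finger_force: 60.0
clock: 4.1
eef_pos: [638.2, 185.9, 35.7]
eef_rot: [-3.141, -0.001, -0.223]
wrist_force: [1.3, 6.3, 1.3]
finger_gap: 22.8
finger_force: 60.0
```

Converted, -130 mm is -2.6, -95 mm is -1.9.

```bash
echo '{"moves": [[0, 0, -0.4, 0, 0, 0], [0, 0, -1.1, 0, 0, 0], [0, 0, -1.9, 0, 0, 0], [0, 0, -2.6, 0, 0, 0], [0, 0, -2.6, 0, 0, 0]]}' | python3 nudge.py && python3 d.py 479 -47 150 -0.125
python3 - <<'E'
from h import *
ims=[]
for n,(x0,y0,x1,y1) in(("top",(110,120,310,270)),("side",(130,150,330,300))):
    p,d=manip.camera(n); ims.append(cv2.resize(p[y0:y1,x0:x1,::-1],None,fx=2,fy=2,interpolation=2))
cv2.imwrite("pics/c2.png",np.hstack(ims))
E
```

```text
clock: 4.6
eef_pos: [639.5, 185.5, 170.8]
eef_rot: [-3.139, -0.007, -0.223]
wrist_force: [0.4, -0.6, -1.3]
finger_gap: 22.9
finger_force: 60.0
t 4.6 grasp [639.4 185.5 189.6] rot [-3.139 -0.007 -0.223] F [ 0.4 -0.6 -1.3] gap 22.9
delta [-105.3  262.4   38.1] [-0.002 -0.007 -0.098]
```

View pics/c2.png

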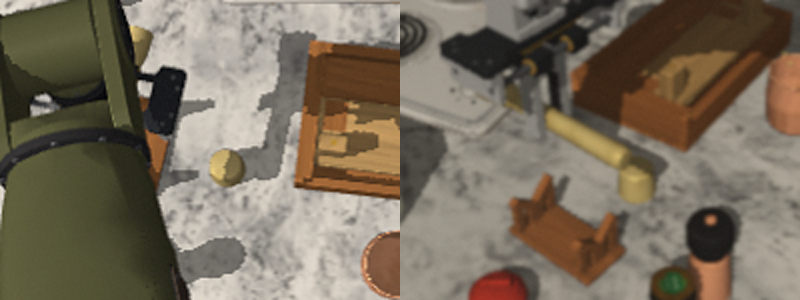

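The muddler is lifted clear and level in the grip (side half, (510,100) to (620,160)), and the rest at (565,235) is empty. Moving to the left block's standoff.

Converted, 220 mm is 4.4, 176 mm is 3.52, -0.098 rad is -0.98.

```bash
echo '{"moves": [[-0.36, 0.88, 0, 0, 0, 0], [-0.72, 1.76, 0, 0, 0, 0], [-1.08, 2.64, 0, 0, 0, 0], [-1.4, 3.52, 0, 0, 0, -0.5], [-1.76, 4.4, 0, 0, 0, -0.98]]}' | python3 nudge.py && echo '{"moves": [[-0.36, 0.76, 0, 0, 0, 0], [-0.42, 0.8, 0, 0, 0, 0], [-0.42, 0.8, 0, 0, 0, 0]]}' | python3 nudge.py && python3 d.py 479 -47 80 -0.125
```

```text
clock: 5.2
eef_pos: [501.2, -11.0, 163.5]
eef_rot: [3.141, 0.003, -0.123]
wrist_force: [0.6, -0.9, -2.0]
finger_gap: 22.5
finger_force: 60.0
clock: 5.5
eef_pos: [476.7, -47.1, 164.3]
eef_rot: [-3.142, 0.002, -0.127]
wrist_force: [0.5, -0.5, -1.4]
finger_gap: 22.8
finger_force: 60.0
t 5.5 grasp [476.8 -47.1 183.1] rot [-3.142e+00  2.000e-03 -1.270e-01] F [ 0.5 -0.5 -1.4] gap 22.8
delta [  2.5  -0.4 103.1] [-0.     0.002 -0.002]
```

Converted, 102 mm is 2.04, 92 mm is 1.84.

```bash
echo '{"moves": [[0.02, 0, 0.6, 0, 0, 0], [0.02, 0, 1.3, 0, 0, 0], [0.04, 0, 1.84, 0, 0, 0], [0.04, 0, 2.04, 0, 0, 0], [0.04, 0, 2.04, 0, 0, 0]]}' | python3 nudge.py && python3 d.py 479 -47 80 -0.125
python3 - <<'E'
from h import *
ims=[]
for n,(x0,y0,x1,y1) in(("top",(220,125,420,275)),("side",(190,120,390,270))):
    p,d=manip.camera(n); ims.append(cv2.resize(p[y0:y1,x0:x1,::-1],None,fx=2,fy=2,interpolation=2))
cv2.imwrite("pics/c3.png",np.hstack(ims))
E
```

```text
clock: 6.0
eef_pos: [479.2, -46.1, 62.1]
eef_rot: [-3.141, 0.003, -0.124]
wrist_force: [0.3, 0.1, -1.0]
finger_gap: 22.5
finger_force: 60.0
t 6.0 grasp [479.2 -46.1  80.9] rot [-3.141e+00  3.000e-03 -1.240e-01] F [ 0.3  0.1 -1. ] gap 22.5
delta [-0.1  0.9  0.9] [-0.     0.003  0.001]
```

View pics/c3.png

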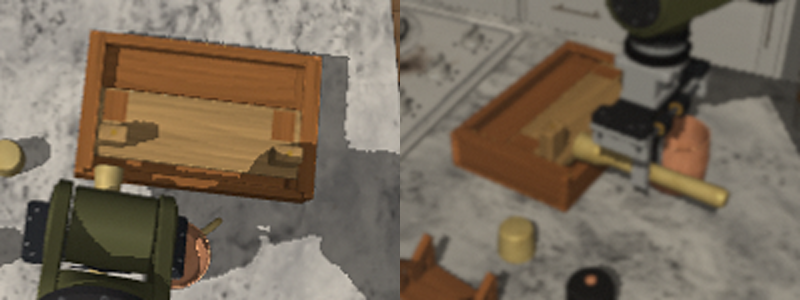

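Head end at top crop (110,166) is in line with the left block (112,135), with a gap of about 25 mm. First light tap on the left.

```bash
echo '{"moves": [[0.24, 0, 0, 0, 0, 0], [0.44, 0, 0, 0, 0, 0], [0.58, 0, 0, 0, 0, 0], [0.68, 0, 0, 0, 0, 0]]}' | python3 nudge.py && echo '{"moves": [[-0.3, 0, 0, 0, 0, 0], [-0.72, 0, 0, 0, 0, 0]]}' | python3 nudge.py
cat > b.py <<'E'
from h import *
import sys
np.set_printoptions(precision=1,suppress=True)
# box frame from corners; lid rear edge / block features are picked from pale-wood mask
p,d=manip.camera("top"); np.savez("t.npz",p=p,d=d)
yaw=-0.124; o=np.array([648.3,-181.4])-0*1
ex=np.array([np.cos(yaw),np.sin(yaw)]);ey=np.array([-ex[1],ex[0]])
stop=o+85*ex  # front face of back wall: back outer face is 95 on from the centre, less the wall
hsv=cv2.cvtColor(p,cv2.COLOR_RGB2HSV)
# scan along box x at given box y, on z=50 plane; report pale/brown transitions
K,D,R,t=cam("top")
for y in(90,60,-40,-60):
    xs=np.arange(-95,96,1.)
    P=np.c_[(o+np.outer(xs,ex)+y*ey),np.full(len(xs),50.)]
    uv=cv2.projectPoints(P,cv2.Rodrigues(R)[0],t,K,D)[0].reshape(-1,2).astype(np.float32)
    v=cv2.remap(p,uv[:,:1].copy(),uv[:,1:].copy(),cv2.INTER_LINEAR)[:,0].astype(float)
    r=cv2.blur((v[:,1]/v[:,0]).reshape(-1,1),(1,5)).ravel()
    g=np.diff(r); 
    if len(sys.argv)>1: print(y,"ratio",*(f"{a:.0f}:{b:.2f}" for a,b in zip(xs[::8],r[::8])))
    m=r>0.68; e=np.nonzero(np.diff(m.astype(int)))[0]; print(y,"edges",[(xs[i],"up" if not m[i] else "down") for i in e])
E
python3 b.py v
```

```text
clock: 6.5
eef_pos: [513.9, -51.2, 63.8]
eef_rot: [-3.142, -0.0, -0.125]
wrist_force: [-2.1, 0.8, -1.9]
finger_gap: 22.8
finger_force: 60.0
clock: 6.7
eef_pos: [477.7, -46.7, 63.4]
eef_rot: [3.142, -0.0, -0.125]
wrist_force: [-0.9, -0.2, -2.1]
finger_gap: 22.7
finger_force: 60.0
90 ratio -95:0.64 -87:0.67 -79:0.63 -71:0.63 -63:0.73 -55:0.78 -47:0.78 -39:0.78 -31:0.79 -23:0.78 -15:0.77 -7:0.78 1:0.79 9:0.78 17:0.78 25:0.77 33:0.63 41:0.64 49:0.64 57:0.64 65:0.64 73:0.64 81:0.64 89:0.63
90 edges [(np.float64(-65.0), 'up'), (np.float64(28.0), 'down')]
60 ratio -95:0.63 -87:0.64 -79:0.64 -71:0.63 -63:0.76 -55:0.79 -47:0.78 -39:0.78 -31:0.78 -23:0.79 -15:0.78 -7:0.78 1:0.78 9:0.78 17:0.79 25:0.81 33:0.63 41:0.63 49:0.64 57:0.63 65:0.63 73:0.64 81:0.63 89:0.64
60 edges [(np.float64(-67.0), 'up'), (np.float64(28.0), 'down')]
-40 ratio -95:0.63 -87:0.64 -79:0.63 -71:0.63 -63:0.79 -55:0.78 -47:0.78 -39:0.78 -31:0.78 -23:0.78 -15:0.77 -7:0.78 1:0.78 9:0.78 17:0.78 25:0.70 33:0.64 41:0.63 49:0.64 57:0.64 65:0.64 73:0.64 81:0.63 89:0.64
-40 edges [(np.float64(-69.0), 'up'), (np.float64(25.0), 'down')]
-60 ratio -95:0.63 -87:0.64 -79:0.63 -71:0.64 -63:0.78 -55:0.78 -47:0.78 -39:0.78 -31:0.78 -23:0.78 -15:0.78 -7:0.77 1:0.78 9:0.78 17:0.78 25:0.69 33:0.63 41:0.63 49:0.63 57:0.63 65:0.64 73:0.64 81:0.64 89:0.63
-60 edges [(np.float64(-70.0), 'up'), (np.float64(25.0), 'down')]
```

```bash
cat > b.py <<'E'
from h import *
import sys
p=np.load(sys.argv[1])["p"] if len(sys.argv)>1 else manip.camera("top")[0]
yaw=-0.124; o=np.array([648.3,-181.4]); ex=np.array([np.cos(yaw),np.sin(yaw)]);ey=np.array([-ex[1],ex[0]])
K,D,R,t=cam("top"); rt=cv2.Rodrigues(R)[0]; E=[]
for y in range(-95,100,5):
    xs=np.arange(-20,81,.5)
    P=np.c_[(o+np.outer(xs,ex)+y*ey),np.full(len(xs),50.)]
    uv=cv2.projectPoints(P,rt,t,K,D)[0].reshape(-1,2).astype(np.float32)
    v=cv2.remap(p,uv[:,:1].copy(),uv[:,1:].copy(),cv2.INTER_LINEAR)[:,0].astype(float)
    i=np.nonzero((v[:-1,1]/v[:-1,0]>.71)&(v[1:,1]/v[1:,0]<=.71))[0]
    if len(i): E.append((y,xs[i[-1]]))
E=np.array(E,float); f=np.polyfit(*E.T,1)
for _ in range(4):
    k=abs(np.polyval(f,E[:,0])-E[:,1])<2.5; f=np.polyfit(*E[k].T,1)
L,Rr=np.polyval(f,[135,-135]); print("n",k.sum(),len(E),"left end %.1f right end %.1f (stop 80) lead L %.1f"%(L,Rr,L-Rr))
E
python3 b.py top0.npz; python3 b.py
```

```text
n 39 39 left end 24.2 right end 20.3 (stop 80) lead L 3.9
n 39 39 left end 29.6 right end 21.4 (stop 80) lead L 8.1
```

Converted, -40 mm is -0.8, 2 mm is 0.04.

```bash
echo '{"moves": [[0, 0, -0.8, 0, 0, 0], [0, 0.6, -1.04, 0, 0, 0], [0, 1.52, -1.04, 0, 0, 0], [0.02, 2.44, -1.04, 0, 0, 0], [0.04, 3.36, -1.04, 0, 0, 0]]}' | python3 nudge.py && echo '{"moves": [[0, 0.88, 0, 0, 0, 0], [0, 0.92, 0, 0, 0, 0], [0, 0.92, 0.6, 0, 0, 0], [0, 0.92, 1.06, 0, 0, 0], [0, 0.92, 1.06, 0, 0, 0]]}' | python3 nudge.py && python3 d.py 453 -260 81 -0.125
python3 - <<'E'
from h import *
ims=[]
for n,(x0,y0,x1,y1) in(("top",(220,125,420,275)),("side",(190,120,390,270))):
    p,d=manip.camera(n); ims.append(cv2.resize(p[y0:y1,x0:x1,::-1],None,fx=2,fy=2,interpolation=2))
cv2.imwrite("pics/c4.png",np.hstack(ims))
E
```

```text
clock: 7.3
eef_pos: [458.8, -215.6, 116.1]
eef_rot: [3.141, -0.001, -0.125]
wrist_force: [0.6, -0.1, -2.1]
finger_gap: 22.7
finger_force: 60.0
clock: 7.8
eef_pos: [452.0, -258.3, 60.1]
eef_rot: [-3.139, 0.004, -0.125]
wrist_force: [0.4, 0.2, -0.7]
finger_gap: 22.7
finger_force: 60.0
t 7.8 grasp [ 452.  -258.3   78.9] rot [-3.139  0.004 -0.125] F [ 0.4  0.2 -0.7] gap 22.7
delta [ 1.2  1.6 -2.1] [-0.002  0.004 -0.   ]
```

View pics/c4.png

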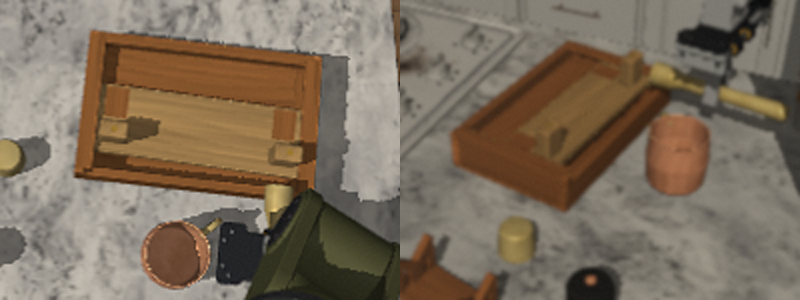

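Right standoff: head at top crop (278,184), block at (288,155), so the head is about 5 mm left of centre. I'll shift right while tapping.

Converted, 20 mm is 0.4, 5 mm is 0.1.

```bash
echo '{"moves": [[0.2, 0.1, 0, 0, 0, 0], [0.4, 0.1, 0, 0, 0, 0], [0.56, 0.1, 0, 0, 0, 0], [0.7, 0.1, 0, 0, 0, 0], [0.8, 0.1, 0, 0, 0, 0]]}' | python3 nudge.py && echo '{"moves": [[-0.4, 0, 0, 0, 0, 0], [-0.8, 0, 0, 0, 0, 0]]}' | python3 nudge.py; python3 b.py
```

```text
clock: 8.4
eef_pos: [492.5, -269.2, 62.7]
eef_rot: [3.141, -0.0, -0.125]
wrist_force: [-3.3, -1.1, -1.2]
finger_gap: 22.8
finger_force: 60.0
clock: 8.6
eef_pos: [452.1, -263.9, 62.3]
eef_rot: [-3.141, 0.0, -0.125]
wrist_force: [0.6, 0.1, -1.4]
finger_gap: 22.5
finger_force: 60.0
n 39 39 left end 30.1 right end 34.7 (stop 80) lead L -4.6
```

```bash
echo '{"moves": [[0, 0, -0.8, 0, 0, 0], [0.04, -0.6, -1.04, 0, 0, 0], [0.08, -1.52, -1.04, 0, 0, 0], [0.12, -2.44, -1.04, 0, 0, 0], [0.16, -3.36, -1.04, 0, 0, 0]]}' | python3 nudge.py && echo '{"moves": [[0.04, -0.9, 0, 0, 0, 0], [0.04, -1.02, 0.1, 0, 0, 0], [0.04, -1.02, 0.64, 0, 0, 0], [0.04, -1.02, 1.04, 0, 0, 0], [0.04, -1.02, 1.04, 0, 0, 0]]}' | python3 nudge.py && python3 d.py 489 -48 81 -0.125
```

```text
clock: 9.15
eef_pos: [481.5, -96.8, 114.9]
eef_rot: [-3.142, -0.001, -0.126]
wrist_force: [0.7, -0.7, -1.2]
finger_gap: 22.9
finger_force: 60.0
clock: 9.65
eef_pos: [488.3, -48.2, 60.3]
eef_rot: [-3.141, 0.004, -0.125]
wrist_force: [0.1, -0.0, -1.4]
finger_gap: 22.8
finger_force: 60.0
t 9.65 grasp [488.4 -48.2  79.1] rot [-3.141  0.004 -0.125] F [ 0.1 -0.  -1.4] gap 22.8
delta [ 0.6 -0.3 -1.9] [-0.     0.004 -0.   ]
```

Converted, 41 mm is 0.82, 36 mm is 0.72.

```bash
echo '{"moves": [[0.24, 0, 0, 0, 0, 0], [0.44, 0, 0, 0, 0, 0], [0.6, 0, 0, 0, 0, 0], [0.72, 0, 0, 0, 0, 0], [0.82, 0, 0, 0, 0, 0]]}' | python3 nudge.py && echo '{"moves": [[-0.4, 0, 0, 0, 0, 0], [-0.76, 0, 0, 0, 0, 0]]}' | python3 nudge.py; python3 b.py
```

```text
clock: 10.15
eef_pos: [530.5, -53.4, 62.6]
eef_rot: [-3.142, 0.0, -0.125]
wrist_force: [-1.9, 1.8, -1.5]
finger_gap: 22.6
finger_force: 60.0
clock: 10.35
eef_pos: [492.1, -48.6, 62.3]
eef_rot: [3.142, 0.0, -0.125]
wrist_force: [-0.4, -0.1, -2.0]
finger_gap: 22.5
finger_force: 60.0
n 39 39 left end 46.6 right end 35.8 (stop 80) lead L 10.8
```

```bash
echo '{"moves": [[0, 0, -0.8, 0, 0, 0], [0.02, 0.6, -1.04, 0, 0, 0], [0.04, 1.52, -1.04, 0, 0, 0], [0.06, 2.44, -1.04, 0, 0, 0], [0.08, 3.36, -1.04, 0, 0, 0]]}' | python3 nudge.py && echo '{"moves": [[0.02, 0.9, 0, 0, 0, 0], [0.02, 1.02, 0.1, 0, 0, 0], [0.02, 1.02, 0.64, 0, 0, 0], [0.02, 1.02, 1.04, 0, 0, 0], [0.02, 1.02, 1.04, 0, 0, 0]]}' | python3 nudge.py && python3 d.py 513 -271.5 81 -0.125
```

```text
clock: 10.9
eef_pos: [475.5, -217.6, 114.9]
eef_rot: [3.141, -0.001, -0.125]
wrist_force: [0.9, 0.9, -1.0]
finger_gap: 22.5
finger_force: 60.0
clock: 11.4
eef_pos: [469.1, -265.6, 60.1]
eef_rot: [-3.14, 0.004, -0.125]
wrist_force: [0.5, -0.1, -1.2]
finger_gap: 22.9
finger_force: 60.0
t 11.4 grasp [ 469.2 -265.6   78.9] rot [-3.14   0.004 -0.125] F [ 0.5 -0.1 -1.2] gap 22.9
delta [44.3  0.4 -2.3] [-0.002  0.004 -0.   ]
```

Converted, 44 mm is 0.88, 38 mm is 0.76.

```bash
echo '{"moves": [[0.24, 0, 0, 0, 0, 0], [0.44, 0, 0, 0, 0, 0], [0.62, 0, 0, 0, 0, 0], [0.76, 0, 0, 0, 0, 0], [0.88, 0, 0, 0, 0, 0]]}' | python3 nudge.py && echo '{"moves": [[-0.4, 0, 0, 0, 0, 0], [-0.76, 0, 0, 0, 0, 0]]}' | python3 nudge.py; python3 b.py;python3 d.py 513 -271.5 81 -0.125
```

```text
clock: 11.9
eef_pos: [514.1, -272.0, 62.6]
eef_rot: [3.141, 0.0, -0.125]
wrist_force: [-10.9, -1.8, 0.3]
finger_gap: 22.7
finger_force: 60.0
clock: 12.1
eef_pos: [475.9, -267.0, 62.3]
eef_rot: [-3.141, 0.0, -0.125]
wrist_force: [0.0, 0.6, -2.0]
finger_gap: 22.8
finger_force: 60.0
n 39 39 left end 47.0 right end 57.2 (stop 80) lead L -10.2
t 12.15 grasp [ 473.7 -266.7   80.9] rot [-3.141e+00  2.000e-03 -1.250e-01] F [-0.1 -1.  -1.7] gap 22.6
delta [39.6 -0.1 -0.1] [-0.001  0.002 -0.   ]
```

Converted, 5 mm is 0.1, -168 mm is -3.36.

```bash
echo '{"moves": [[0, 0, -0.8, 0, 0, 0], [0.04, -0.6, -1.04, 0, 0, 0], [0.06, -1.52, -1.04, 0, 0, 0], [0.1, -2.44, -1.04, 0, 0, 0], [0.12, -3.36, -1.04, 0, 0, 0]]}' | python3 nudge.py && echo '{"moves": [[0.04, -0.9, 0, 0, 0, 0], [0.04, -1.02, 0.1, 0, 0, 0], [0.04, -1.02, 0.64, 0, 0, 0], [0.04, -1.02, 1.04, 0, 0, 0], [0.04, -1.02, 1.04, 0, 0, 0]]}' | python3 nudge.py && python3 d.py 552 -56 81 -0.125
```

```text
clock: 12.65
eef_pos: [503.6, -99.6, 114.9]
eef_rot: [-3.142, -0.001, -0.126]
wrist_force: [-0.0, -0.6, -1.6]
finger_gap: 22.7
finger_force: 60.0
clock: 13.15
eef_pos: [510.3, -51.0, 60.3]
eef_rot: [-3.141, 0.004, -0.125]
wrist_force: [-0.2, -0.0, -0.9]
finger_gap: 22.6
finger_force: 60.0
t 13.15 grasp [510.4 -51.   79.1] rot [-3.141  0.004 -0.125] F [-0.2 -0.  -0.9] gap 22.6
delta [42.  -0.2 -2.1] [-0.     0.004 -0.   ]
```

Converted, 42 mm is 0.84, 37 mm is 0.74.

```bash
echo '{"moves": [[0.24, 0, 0, 0, 0, 0], [0.44, 0, 0, 0, 0, 0], [0.6, 0, 0, 0, 0, 0], [0.74, 0, 0, 0, 0, 0], [0.84, 0, 0, 0, 0, 0]]}' | python3 nudge.py && echo '{"moves": [[-0.4, 0, 0, 0, 0, 0], [-0.76, 0, 0, 0, 0, 0]]}' | python3 nudge.py; python3 b.py;python3 d.py 513 -271.5 81 -0.125
```

```text
clock: 13.65
eef_pos: [553.5, -56.2, 62.6]
eef_rot: [-3.141, 0.0, -0.125]
wrist_force: [-5.2, 2.5, -1.3]
finger_gap: 22.8
finger_force: 60.0
clock: 13.85
eef_pos: [515.0, -51.4, 62.3]
eef_rot: [3.142, -0.0, -0.125]
wrist_force: [-0.3, 0.1, -1.2]
finger_gap: 22.9
finger_force: 60.0
n 39 39 left end 69.7 right end 57.5 (stop 80) lead L 12.2
t 13.9 grasp [512.8 -51.1  80.9] rot [-3.142e+00  2.000e-03 -1.250e-01] F [ 0.7 -0.1 -2. ] gap 22.6
delta [ 2.770e+01  2.187e+02 -2.000e-01] [-0.     0.002 -0.   ]
```

Converted, 76 mm is 1.52, 168 mm is 3.36.

```bash
echo '{"moves": [[0, 0, -0.8, 0, 0, 0], [0.02, 0.6, -1.04, 0, 0, 0], [0.02, 1.52, -1.04, 0, 0, 0], [0.04, 2.44, -1.04, 0, 0, 0], [0.04, 3.36, -1.04, 0, 0, 0]]}' | python3 nudge.py && echo '{"moves": [[0.02, 0.9, 0, 0, 0, 0], [0.02, 1.02, 0.1, 0, 0, 0], [0.02, 1.02, 0.64, 0, 0, 0], [0.02, 1.02, 1.04, 0, 0, 0], [0.02, 1.02, 1.04, 0, 0, 0]]}' | python3 nudge.py && python3 d.py 532 -274 81 -0.125
```

```text
clock: 14.4
eef_pos: [496.4, -220.3, 115.0]
eef_rot: [3.141, -0.001, -0.125]
wrist_force: [1.2, 0.6, -2.4]
finger_gap: 22.7
finger_force: 60.0
clock: 14.9
eef_pos: [490.0, -268.2, 60.0]
eef_rot: [-3.14, 0.004, -0.125]
wrist_force: [-0.3, 0.7, -1.0]
finger_gap: 23.1
finger_force: 60.0
t 14.9 grasp [ 490.  -268.3   78.8] rot [-3.14   0.004 -0.125] F [-0.3  0.7 -1. ] gap 23.1
delta [42.4  0.5 -2.3] [-0.002  0.004 -0.   ]
```

```bash
echo '{"moves": [[0.24, 0, 0, 0, 0, 0], [0.44, 0, 0, 0, 0, 0], [0.6, 0, 0, 0, 0, 0], [0.72, 0, 0, 0, 0, 0], [0.82, 0, 0, 0, 0, 0]]}' | python3 nudge.py && echo '{"moves": [[-0.4, 0, 0, 0, 0, 0], [-0.76, 0, 0, 0, 0, 0]]}' | python3 nudge.py; python3 b.py;python3 d.py 513 -271.5 81 -0.125
```

```text
clock: 15.4
eef_pos: [532.0, -274.2, 62.6]
eef_rot: [3.141, 0.0, -0.125]
wrist_force: [-2.4, -0.7, -0.7]
finger_gap: 22.6
finger_force: 60.0
clock: 15.6
eef_pos: [493.6, -269.2, 62.3]
eef_rot: [-3.141, 0.0, -0.125]
wrist_force: [-0.3, -0.6, -1.0]
finger_gap: 22.9
finger_force: 60.0
n 39 39 left end 70.2 right end 74.3 (stop 80) lead L -4.1
t 15.65 grasp [ 491.5 -269.    81. ] rot [-3.141e+00  1.000e-03 -1.250e-01] F [-0.5 -0.5 -1.1] gap 22.6
delta [21.7 -0.2 -0.1] [-0.001  0.001 -0.   ]
```

Converted, -52 mm is -1.04, 1 mm is 0.02.

```bash
echo '{"moves": [[0, 0, -0.8, 0, 0, 0], [0.02, -0.6, -1.04, 0, 0, 0], [0.06, -1.52, -1.04, 0, 0, 0], [0.08, -2.44, -1.04, 0, 0, 0], [0.1, -3.36, -1.04, 0, 0, 0]]}' | python3 nudge.py && echo '{"moves": [[0.02, -0.9, 0, 0, 0, 0], [0.02, -1.02, 0.1, 0, 0, 0], [0.02, -1.02, 0.64, 0, 0, 0], [0.02, -1.02, 1.04, 0, 0, 0], [0.02, -1.02, 1.04, 0, 0, 0]]}' | python3 nudge.py && python3 d.py 560 -56.5 81 -0.125
```

```text
clock: 16.15
eef_pos: [520.3, -101.7, 114.9]
eef_rot: [-3.142, -0.001, -0.126]
wrist_force: [0.7, -0.0, -1.9]
finger_gap: 22.3
finger_force: 60.0
clock: 16.65
eef_pos: [526.1, -53.0, 60.2]
eef_rot: [-3.141, 0.004, -0.125]
wrist_force: [-0.1, -1.3, -2.3]
finger_gap: 22.7
finger_force: 60.0
t 16.65 grasp [526.2 -53.   79. ] rot [-3.141  0.004 -0.125] F [-0.1 -1.3 -2.3] gap 22.7
delta [34.1 -0.8 -2.1] [-0.     0.004 -0.   ]
```

Converted, 36 mm is 0.72, 32 mm is 0.64.

```bash
echo '{"moves": [[0.2, 0, 0, 0, 0, 0], [0.38, 0, 0, 0, 0, 0], [0.54, 0, 0, 0, 0, 0], [0.64, 0, 0, 0, 0, 0], [0.72, 0, 0, 0, 0, 0]]}' | python3 nudge.py && python3 b.py; python3 d.py 564 -57 81 -0.125
```

```text
clock: 17.15
eef_pos: [563.4, -57.5, 62.6]
eef_rot: [-3.142, 0.0, -0.125]
wrist_force: [-1.9, 0.5, -1.2]
finger_gap: 22.4
finger_force: 60.0
n 39 39 left end 78.9 right end 74.8 (stop 80) lead L 4.0
t 17.2 grasp [563.7 -57.6  81.4] rot [-3.142 -0.    -0.125] F [ 0.1  0.7 -1.6] gap 23.1
delta [ 0.2 -0.6  0.4] [-0. -0. -0.]
```

```bash
echo '{"moves": [[0.02, 0, 0, 0, 0, 0], [0.04, 0, 0, 0, 0, 0]]}' | python3 nudge.py && python3 b.py
```

```text
clock: 17.4
eef_pos: [564.7, -57.6, 62.3]
eef_rot: [-3.142, 0.001, -0.125]
wrist_force: [-1.2, -0.2, -1.2]
finger_gap: 22.7
finger_force: 60.0
n 39 39 left end 80.2 right end 75.8 (stop 80) lead L 4.4
```

Converted, -25 mm is -0.5, -14 mm is -0.28.

```bash
echo '{"moves": [[-0.28, 0, 0, 0, 0, 0], [-0.5, 0, 0, 0, 0, 0]]}' | python3 nudge.py && echo '{"moves": [[0, 0, -0.8, 0, 0, 0], [-0.02, 0.6, -1.04, 0, 0, 0], [-0.04, 1.52, -1.04, 0, 0, 0], [-0.06, 2.44, -1.04, 0, 0, 0], [-0.06, 3.36, -1.04, 0, 0, 0]]}' | python3 nudge.py && echo '{"moves": [[0, 0.9, 0, 0, 0, 0], [0, 1.02, 0.1, 0, 0, 0], [0, 1.02, 0.64, 0, 0, 0], [0, 1.02, 1.04, 0, 0, 0], [0, 1.02, 1.04, 0, 0, 0]]}' | python3 nudge.py && python3 d.py 535 -274.3 81 -0.125
```

```text
clock: 17.65
eef_pos: [539.6, -54.5, 62.4]
eef_rot: [3.142, -0.0, -0.125]
wrist_force: [0.5, 0.5, -2.1]
finger_gap: 23.0
finger_force: 60.0
clock: 18.15
eef_pos: [515.7, -222.5, 114.9]
eef_rot: [3.141, -0.001, -0.125]
wrist_force: [1.3, 0.4, -1.5]
finger_gap: 22.5
finger_force: 60.0
clock: 18.65
eef_pos: [508.6, -270.4, 59.9]
eef_rot: [-3.14, 0.004, -0.125]
wrist_force: [0.2, -0.9, -0.2]
finger_gap: 22.6
finger_force: 60.0
t 18.65 grasp [ 508.6 -270.4   78.7] rot [-3.14   0.004 -0.125] F [ 0.2 -0.9 -0.2] gap 22.6
delta [26.7  0.6 -2.4] [-0.002  0.004 -0.   ]
```

Units first: shifts go in units of 50 mm and turns go in units of 0.1 rad. So 30 mm is 0.6, 27 mm is 0.54.

```bash
echo '{"moves": [[0.2, 0, 0, 0, 0, 0], [0.36, 0, 0, 0, 0, 0], [0.46, 0, 0, 0, 0, 0], [0.54, 0, 0, 0, 0, 0], [0.6, 0, 0, 0, 0, 0]]}' | python3 nudge.py && python3 b.py && echo '{"moves": [[0.02, 0, 0, 0, 0, 0], [0.04, 0, 0, 0, 0, 0]]}' | python3 nudge.py && python3 b.py
```

```text
clock: 19.15
eef_pos: [539.6, -275.2, 62.6]
eef_rot: [3.142, 0.001, -0.125]
wrist_force: [-14.7, 2.0, 2.2]
finger_gap: 22.9
finger_force: 60.0
n 1 1 left end -8.1 right end 46.6 (stop 80) lead L -54.7
clock: 19.4
eef_pos: [539.7, -275.1, 61.8]
eef_rot: [-3.141, 0.005, -0.125]
wrist_force: [-18.4, 2.9, 1.7]
finger_gap: 22.6
finger_force: 60.0
n 1 1 left end -8.0 right end 46.0 (stop 80) lead L -54.0b.py:13: RankWarning: Polyfit may be poorly conditioned
  E=np.array(E,float); f=np.polyfit(*E.T,1)
b.py:15: RankWarning: Polyfit may be poorly conditioned
  k=abs(np.polyval(f,E[:,0])-E[:,1])<2.5; f=np.polyfit(*E[k].T,1)
b.py:15: RankWarning: Polyfit may be poorly conditioned
  k=abs(np.polyval(f,E[:,0])-E[:,1])<2.5; f=np.polyfit(*E[k].T,1)
b.py:15: RankWarning: Polyfit may be poorly conditioned
  k=abs(np.polyval(f,E[:,0])-E[:,1])<2.5; f=np.polyfit(*E[k].T,1)
b.py:15: RankWarning: Polyfit may be poorly conditioned
  k=abs(np.polyval(f,E[:,0])-E[:,1])<2.5; f=np.polyfit(*E[k].T,1)
b.py:13: RankWarning: Polyfit may be poorly conditioned
  E=np.array(E,float); f=np.polyfit(*E.T,1)
b.py:15: RankWarning: Polyfit may be poorly conditioned
  k=abs(np.polyval(f,E[:,0])-E[:,1])<2.5; f=np.polyfit(*E[k].T,1)
b.py:15: RankWarning: Polyfit may be poorly conditioned
  k=abs(np.polyval(f,E[:,0])-E[:,1])<2.5; f=np.polyfit(*E[k].T,1)
b.py:15: RankWarning: Polyfit may be poorly conditioned
  k=abs(np.polyval(f,E[:,0])-E[:,1])<2.5; f=np.polyfit(*E[k].T,1)
b.py:15: RankWarning: Polyfit may be poorly conditioned
  k=abs(np.polyval(f,E[:,0])-E[:,1])<2.5; f=np.polyfit(*E[k].T,1)
```

```bash
sed -i 's/np.arange(-20,81,.5)/np.arange(40,100,.5)/' b.py; echo '{"moves": [[-0.28, 0, 0, 0, 0, 0], [-0.54, 0, 0, 0, 0, 0]]}' | python3 nudge.py && python3 b.py; echo '{"moves": [[0, 0, -0.8, 0, 0, 0], [0, -0.6, -1.04, 0, 0, 0], [0, -1.52, -1.04, 0, 0, 0], [0, -2.44, -1.04, 0, 0, 0], [0, -3.36, -1.04, 0, 0, 0]]}' | python3 nudge.py && echo '{"moves": [[0, -0.9, 0, 0, 0, 0], [0, -1.02, 0.1, 0, 0, 0], [0, -1.02, 0.64, 0, 0, 0], [0, -1.02, 1.04, 0, 0, 0], [0, -1.02, 1.04, 0, 0, 0]]}' | python3 nudge.py && python3 d.py 567 -57.7 81 -0.125
```

```text
clock: 19.65
eef_pos: [514.5, -272.0, 62.4]
eef_rot: [-3.142, -0.0, -0.125]
wrist_force: [-0.4, 0.2, -2.1]
finger_gap: 23.0
finger_force: 60.0
n 39 39 left end 82.1 right end 81.6 (stop 80) lead L 0.5
clock: 20.2
eef_pos: [536.2, -103.8, 114.9]
eef_rot: [-3.142, -0.001, -0.126]
wrist_force: [0.5, 0.2, -2.2]
finger_gap: 22.6
finger_force: 60.0
clock: 20.7
eef_pos: [541.0, -54.9, 60.2]
eef_rot: [-3.141, 0.004, -0.125]
wrist_force: [-0.2, -0.1, -1.4]
finger_gap: 22.7
finger_force: 60.0
t 20.7 grasp [541.1 -54.9  79. ] rot [-3.141  0.004 -0.125] F [-0.2 -0.1 -1.4] gap 22.7
delta [26.1 -0.5 -2.1] [-0.     0.004 -0.   ]
```

```bash
echo '{"moves": [[0.2, 0, 0, 0, 0, 0], [0.34, 0, 0, 0, 0, 0], [0.44, 0, 0, 0, 0, 0], [0.5, 0, 0, 0, 0, 0], [0.54, 0, 0, 0, 0, 0]]}' | python3 nudge.py && echo '{"moves": [[0.02, 0, 0, 0, 0, 0], [0.04, 0, 0, 0, 0, 0]]}' | python3 nudge.py && python3 b.py
```

```text
clock: 21.2
eef_pos: [567.7, -58.0, 62.2]
eef_rot: [-3.142, 0.004, -0.125]
wrist_force: [-17.8, 1.7, 2.5]
finger_gap: 22.6
finger_force: 60.0
clock: 21.4
eef_pos: [567.6, -58.0, 61.3]
eef_rot: [-3.141, 0.009, -0.125]
wrist_force: [-23.9, 2.7, 3.0]
finger_gap: 22.7
finger_force: 60.0
n 39 39 left end 82.4 right end 81.5 (stop 80) lead L 0.9
```

Left end is firm against the wall. One more light check-tap on the right.

```bash
echo '{"moves": [[-0.28, 0, 0, 0, 0, 0], [-0.54, 0, 0, 0, 0, 0]]}' | python3 nudge.py && echo '{"moves": [[0, 0, -0.8, 0, 0, 0], [0, 0.6, -1.04, 0, 0, 0], [0, 1.52, -1.04, 0, 0, 0], [0, 2.44, -1.04, 0, 0, 0], [0, 3.36, -1.04, 0, 0, 0]]}' | python3 nudge.py && echo '{"moves": [[0, 0.9, 0, 0, 0, 0], [0, 1.02, 0.1, 0, 0, 0], [0, 1.02, 0.64, 0, 0, 0], [0, 1.02, 1.04, 0, 0, 0], [0, 1.02, 1.04, 0, 0, 0]]}' | python3 nudge.py && python3 d.py 540 -274.9 81 -0.125
```

```text
clock: 21.65
eef_pos: [543.7, -55.0, 62.5]
eef_rot: [-3.142, 0.0, -0.125]
wrist_force: [-0.3, 0.7, -1.3]
finger_gap: 22.6
finger_force: 60.0
clock: 22.15
eef_pos: [522.9, -223.4, 115.1]
eef_rot: [3.141, -0.001, -0.125]
wrist_force: [0.4, 0.3, -2.4]
finger_gap: 22.8
finger_force: 60.0
clock: 22.65
eef_pos: [515.6, -271.3, 60.0]
eef_rot: [-3.14, 0.004, -0.125]
wrist_force: [0.6, 0.9, -1.0]
finger_gap: 22.8
finger_force: 60.0
t 22.65 grasp [ 515.7 -271.4   78.8] rot [-3.14   0.004 -0.125] F [ 0.6  0.9 -1. ] gap 22.8
delta [24.7  0.5 -2.3] [-0.002  0.004 -0.   ]
```

Converted, 26 mm is 0.52, 24 mm is 0.48.

```bash
echo '{"moves": [[0.18, 0, 0, 0, 0, 0], [0.32, 0, 0, 0, 0, 0], [0.42, 0, 0, 0, 0, 0], [0.48, 0, 0, 0, 0, 0], [0.52, 0, 0, 0, 0, 0]]}' | python3 nudge.py && python3 b.py; echo '{"moves": [[-0.28, 0, 0, 0, 0, 0], [-0.6, 0, 0, 0, 0, 0], [-0.8, 0, 0, 0, 0, 0], [-0.8, 0, -1, 0, 0, 0], [-0.8, 0, -1.8, 0, 0, 0]]}' | python3 nudge.py && python3 b.py; python3 d.py 638.2 185.9 185 -0.223
```

```text
clock: 23.15
eef_pos: [539.7, -275.1, 61.7]
eef_rot: [-3.14, 0.009, -0.125]
wrist_force: [-31.1, 3.1, 4.8]
finger_gap: 22.2
finger_force: 60.0
n 39 39 left end 82.2 right end 81.5 (stop 80) lead L 0.7
clock: 23.7
eef_pos: [502.8, -270.6, 154.5]
eef_rot: [3.142, -0.0, -0.125]
wrist_force: [1.0, 0.4, -0.3]
finger_gap: 22.6
finger_force: 60.0
n 39 39 left end 82.3 right end 81.5 (stop 80) lead L 0.8
t 23.75 grasp [ 505.  -271.8  180.5] rot [ 3.137 -0.009 -0.125] F [ 0.6 -0.8  5.7] gap 23.0
delta [  75.  -470.8   -5.8] [ 0.004 -0.009  0.098]
```

Both ends are home, and the force rose at the wall on both sides. Carrying the muddler back above the rest.

```bash
echo '{"moves": [[0.14, -0.9, -0.08, 0, 0, 0], [0.28, -1.8, -0.12, 0, 0, 0], [0.42, -2.7, -0.12, 0, 0, 0], [0.56, -3.6, -0.12, 0, 0, 0], [0.7, -4.5, -0.12, 0, 0, 0]]}' | python3 nudge.py && echo '{"moves": [[0.16, -0.9, 0, 0, 0, 0], [0.32, -1.8, 0, 0, 0, 0], [0.48, -2.7, 0, 0, 0, 0], [0.64, -3.6, 0, 0, 0, 0.5], [0.8, -4.5, 0, 0, 0, 0.98]]}' | python3 nudge.py && python3 d.py 638.2 185.9 185 -0.223
```

```text
clock: 24.25
eef_pos: [566.2, -49.8, 158.9]
eef_rot: [-3.142, -0.001, -0.125]
wrist_force: [0.7, -0.8, -2.1]
finger_gap: 22.4
finger_force: 60.0
clock: 24.75
eef_pos: [633.9, 168.7, 158.7]
eef_rot: [-3.141, -0.001, -0.225]
wrist_force: [0.4, -0.2, -1.2]
finger_gap: 22.6
finger_force: 60.0
t 24.75 grasp [633.9 168.6 177.5] rot [-3.141e+00 -1.000e-03 -2.250e-01] F [ 0.4 -0.2 -1.2] gap 22.6
delta [  0.3 -17.8  -7.5] [-0.    -0.001 -0.002]
```

Converted, -15 mm is -0.3.

```bash
echo '{"moves": [[0, -0.3, 0, 0, 0, 0], [0, -0.3, 0, 0, 0, 0], [0, -0.3, 0, 0, 0, 0]]}' | python3 nudge.py && python3 d.py 638.2 185.9 56 -0.223
python3 - <<'E'
from h import *
p,d=manip.camera("side"); h=cv2.cvtColor(p,cv2.COLOR_RGB2HSV)
a=cv2.resize(p[150:300,160:310,::-1],None,fx=2.6,fy=2.6,interpolation=2)
q,_=manip.camera("top"); b=cv2.resize(q[130:280,120:390,::-1],(0,0),fx=1.5,fy=2.6) 
cv2.imwrite("pics/c5.png",np.hstack([a,b]))
m=np.zeros(h.shape[:2],np.uint8); m[185:235,172:250]=cv2.inRange(h,(19,75,60),(35,255,255))[185:235,172:250]
k,l,s,c=cv2.connectedComponentsWithStats(m); print(s[1:][s[1:,4]>30])
E
```

```text
clock: 25.05
eef_pos: [636.7, 180.5, 158.3]
eef_rot: [3.141, 0.0, -0.223]
wrist_force: [-0.5, -0.4, -1.2]
finger_gap: 23.1
finger_force: 60.0
t 25.05 grasp [636.7 180.5 177.1] rot [ 3.141  0.    -0.223] F [-0.5 -0.4 -1.2] gap 23.1
delta [  0.3  -5.6 121.1] [0. 0. 0.]
[[185 195   9  14  85]
 [205 205  45  30 564]]
```

View pics/c5.png

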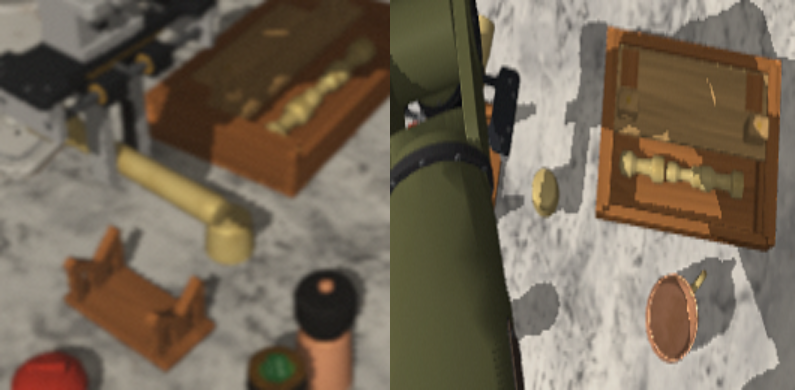

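The lid lies under the back wall, and the head is held level above the empty rest (side crop (120,155) to (220,215) above cheeks at (95,260) and (180,310)). Lowering.

Converted, 95 mm is 1.9, -5 mm is -0.1.

```bash
echo '{"moves": [[0, -0.1, 0.5, 0, 0, 0], [0, -0.1, 1.1, 0, 0, 0], [0, -0.1, 1.6, 0, 0, 0], [0, -0.1, 1.9, 0, 0, 0], [0, -0.1, 1.9, 0, 0, 0]]}' | python3 nudge.py && echo '{"moves": [[0, 0, 0, 0, 0, 0], [0, 0, 0, 0, 0, 0]]}' | python3 nudge.py && python3 d.py 638.2 185.9 55 -0.223
```

```text
clock: 25.65
eef_pos: [637.1, 184.9, 61.7]
eef_rot: [3.14, 0.003, -0.224]
wrist_force: [0.0, 0.2, -1.2]
finger_gap: 22.7
finger_force: 60.0
clock: 25.85
eef_pos: [638.7, 186.0, 65.2]
eef_rot: [-3.141, -0.002, -0.223]
wrist_force: [0.3, 0.6, -2.0]
finger_gap: 22.6
finger_force: 60.0
t 25.85 grasp [638.6 186.   84. ] rot [-3.141e+00 -2.000e-03 -2.230e-01] F [ 0.3  0.6 -2. ] gap 22.6
delta [-0.5  0.2 29. ] [-0.001 -0.002 -0.   ]
```

Converted, 28 mm is 0.56, 26 mm is 0.52.

```bash
echo '{"moves": [[0, 0, 0.2, 0, 0, 0], [0, 0, 0.4, 0, 0, 0], [0, 0, 0.52, 0, 0, 0], [0, 0, 0.56, 0, 0, 0], [0, 0, 0.56, 0, 0, 0]]}' | python3 nudge.py && echo '{"moves": [[0, 0, 0.01, 0, 0, 0], [0, 0, 0.02, 0, 0, 0], [0, 0, 0.02, 0, 0, 0]]}' | python3 nudge.py && python3 d.py 638.2 185.9 54.5 -0.223
```

```text
clock: 26.35
eef_pos: [637.6, 186.3, 35.5]
eef_rot: [3.142, 0.001, -0.223]
wrist_force: [-4.8, 0.5, 3.5]
finger_gap: 22.9
finger_force: 60.0
clock: 26.65
eef_pos: [637.7, 186.3, 35.4]
eef_rot: [-3.141, 0.0, -0.223]
wrist_force: [-8.2, 0.9, 12.3]
finger_gap: 22.4
finger_force: 60.0
t 26.65 grasp [637.7 186.3  54.2] rot [-3.141  0.    -0.223] F [-8.2  0.9 12.3] gap 22.4
delta [ 0.6  0.3 -0.3] [-0.  0. -0.]
```

Converted, -1 mm is -0.02.

```bash
echo '{"moves": [[0, 0, -0.02, 0, 0, 0], [0, 0, -0.02, 0, 0, 0]]}' | python3 nudge.py && echo '{"moves": [[0, 0, 0, 0, 0, 0], [0, 0, 0, 0, 0, 0], [0, 0, 0, 0, 0, 0], [0, 0, 0, 0, 0, 0], [0, 0, 0, 0, 0, 0]]}' | python3 nudge.py 60 && echo '{"moves": [[0, 0, -0.4, 0, 0, 0], [0, 0, -1, 0, 0, 0], [0, 0, -1.8, 0, 0, 0], [0, 0, -2.6, 0, 0, 0], [0, 0, -3.2, 0, 0, 0]]}' | python3 nudge.py && echo '{"moves": [[-0.2, 0.9, -0.1, 0, 0, 0], [-0.4, 1.8, -0.1, 0, 0, 0], [-0.6, 2.7, -0.1, 0, 0, 0], [-0.8, 3.6, -0.1, 0, 0, 0], [-1, 4.5, -0.1, 0, 0, 0]]}' | python3 nudge.py && echo '{"moves": [[-0.6, 0.6, 0, 0, 0, 0], [-1.2, 1.2, 0, 0, 0, 0], [-1.8, 1.8, 0, 0, 0, 0], [-2.4, 2.4, 0, 0, 0, 0], [-2.4, 2.4, 0, 0, 0, 0]]}' | python3 nudge.py
python3 - <<'E'
from h import *
ims=[]
for n,(x0,y0,x1,y1) in(("top",(110,120,390,280)),("side",(150,130,350,330))):
    p,d=manip.camera(n); np.savez(f"{n}0.npz",p=p,d=d); ims.append(cv2.resize(p[y0:y1,x0:x1,::-1],(0,400)[:0] or (400 if n=="side" else 400,400 if n=="side" else 229)))
ims[0]=cv2.copyMakeBorder(ims[0],0,171,0,0,0)
cv2.imwrite("pics/c6.png",np.hstack(ims))
E
python3 b.py; python3 m.py | tail -5
```

```text
clock: 26.85
eef_pos: [637.9, 186.2, 35.5]
eef_rot: [-3.141, -0.0, -0.223]
wrist_force: [-2.3, 0.9, 4.0]
finger_gap: 22.7
finger_force: 60.0
clock: 27.35
eef_pos: [637.9, 186.0, 35.3]
eef_rot: [3.142, 0.0, -0.223]
wrist_force: [-1.0, -0.1, 0.1]
finger_gap: 58.3
finger_force: 0.0
clock: 27.85
eef_pos: [638.2, 186.1, 198.4]
eef_rot: [-3.141, -0.002, -0.223]
wrist_force: [-0.2, 0.1, -0.6]
finger_gap: 59.9
finger_force: 0.0
clock: 28.35
eef_pos: [538.3, -23.8, 200.6]
eef_rot: [-3.142, -0.001, -0.223]
wrist_force: [0.7, -0.6, -0.0]
finger_gap: 59.8
finger_force: 0.0
clock: 28.85
eef_pos: [393.2, -114.3, 200.8]
eef_rot: [3.141, -0.001, -0.226]
wrist_force: [0.7, 0.1, -0.2]
finger_gap: 60.1
finger_force: 0.0
n 39 39 left end 82.1 right end 81.6 (stop 80) lead L 0.6
top [165 150  29  78 721] [  0.2  -1.  178.5 187. ] ends [168.4 227.1] [187.6 150.7]
side [175 230  74  51 926] [  0.8   0.5 210.5 254.7] ends [176.5 233.2] [246.7 277.5]
muddler head,tail [[739.2 164.2  59. ]
 [534.4 209.4  53.2]] 209.83942414183085 plane54 [[737.9 163.7  54. ]
 [537.  210.2  54. ]]
```

View pics/c6.png

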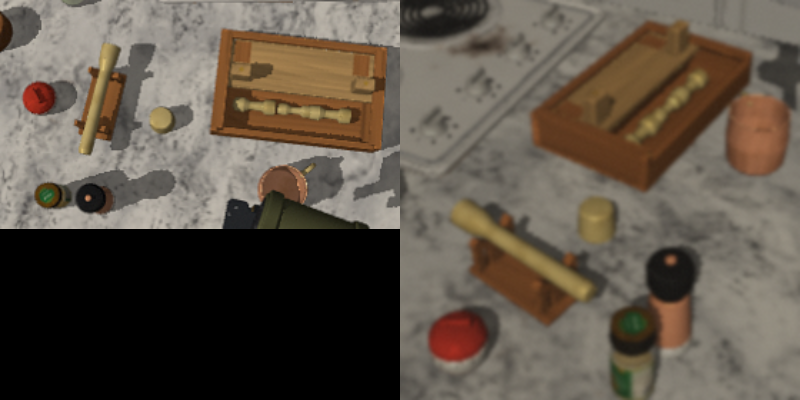

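The muddler is back in the rest (top (110,45) to (85,150)), within 1 mm of where it started. The lid sits against the back wall, the other objects haven't moved, and the arm is clear. Handing in.

```bash
python3 -c "
from cell import manip; print(manip.sign_off())"
```

```text
the job is handed in; nothing more can be done
None
```

I tapped the lid back with the muddler until both ends lay against the box's back wall, laid the muddler back in its rest, left the other objects where they stood, and handed the job in at about 29 s.

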